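# Open the sweet jar one-handed at the hotel bedside

## Robot

A 6-joint arm with a two-finger parallel gripper is mounted at the origin on the work surface. World frame = base frame: x ahead of the robot, y to its left, z up, the work surface at z = 0. Lengths are in m, angles in rad, forces in N, time in s.
With the tool pointing down it reaches from about 0.3 to 0.875 m from the base axis. Payload 6.4 kg.
Tool frame: the origin (TCP) lies midway between the tips of the shut fingers; the grasp point (between the pads) lies 19 mm behind it; z points along the fingers, y is the line along which they close (so a half turn about z gives the same grasp; the last joint's range is limited). The gripper opens to 85 mm and grips with 20 to 120 N. Pads are 22 mm wide; open, the fingers measure 114 mm over their backs; the gripper's body (76 mm by 85 mm) begins 54 mm behind the grasp point. The pads swing forward as they close: fully open they stand 13 mm farther back than shut.
Start: joints at [0.949, 0.181, 1.607, -0, 1.354, -0.206], TCP at [0.232, 0.526, 0.206] pointing down, gripper open.
Joint ranges: [-2.99, 2.99], [-0.89, 2.07], [0.3, 2.58], [-1.14, 4.28], [0, 2.63], [-3.12, 3.12]. Speed limits (rad/s): [2.57, 2.57, 3.01, 3.14, 3.14, 3.14].

## Interface

Orientations are given as a unit quaternion [w, x, y, z].
In Python, from rig import manip gives the robot as it stands.
- The arm moves only by the tool step_arm, never from a script. Its argument "commands" is a list of rows, each a list of 7 numbers: the opening in per cent of the stroke, from 0 (shut) to 100 (fully open), then the shift along the tool's x, y, z in cm, then the turn, a rotation vector about the tool's x, y, z in rad. A call has 1 to 5 rows; each row shifts and turns the commanded pose from where the row before left it, along the tool's axes as they then stand; what a row does not reach is not made up. A row lasts 1/12 s, in which the tool goes at most 41.7 mm and 7.16 degrees, less where a joint would pass 70% of its speed; a pose out of reach is approached as far as the arm can. A call is refused whole if a number of a shift passes 4.17 or a number of a turn 0.125, either way. A call with a gripper value outside its range is refused whole. The fingers move at their own pace and stop on an object; the grip force is fixed at half the most. Time passes only in rows, so rows that do not move let the fingers close. It gives the time, the measured TCP pose, the force, the opening and the grip force at its end, in the units of the state.
- manip.read_state(): the state, without advancing time (a new reading comes with each control period).
- manip.get_image(name): name is "scene" or "top" or "wrist"; returns a dict with "image" (480x640x3 uint8, red, green, blue), "range_z" (480x640 float32, m along the optical axis (not along the pixel's ray), 0 where there is no reading), "mtx" (3x3 intrinsics, pixels), "R" (3x3) and "t" (3): a world point X has camera coordinates R X + t. Camera axes: x right, y down, z forward; pixel columns grow to the right and rows downward; lengths in m; the calibration is good to about 2 mm. A picture is of the moment at which its call begins.
- manip.finish_job(): hands the job in; it is judged then, once.
Trained networks look in a picture, given as the dict that the camera call returned (one of the last four; its "shot" number tells which), for a name from the list of things; names that differ only in an ending like _2 or _b are one class to them, and where a whole thing is asked for, a point or a joint stands for the part that bears it (a point fixed in the world has none). Each returns a list of dicts, best first, with "confidence" (0 to 1); they miss things now and then, are a little off and sometimes report something else, mostly with a low value. They report only what shows in the picture. A call takes as long as a camera call. They do not tell look-alikes from the thing itself.
- manip.outline_of(picture, target): "region" (480x640 bool, what is visible of it) and "at" ([column, row] in pixels, amid what is visible of it).
- manip.pinpoint(picture, target): "at" ([column, row] in pixels: a listed point, or the origin of a listed thing).
The state is a dict: "time_s": time; "joints": joint angles; "joint_vel": joint speeds; "tau": joint torques, N m; "tool_pos": TCP position; "eef_rot": TCP orientation; "ft_force": force on the tool from outside, world axes, zero at the start; "wrist_torque": the same for the moment, N m; "finger_gap": finger opening in m; "gripper_force": force on a finger pad.
Only numpy, scipy, OpenCV 4.12 (cv2) and the standard library are available. Lean on these libraries where they do the work, as an engineer would, in place of code of your own. Each camera call takes 0.05 s, during which the arm holds its last target. There are 200 camera calls.

## Task

Use the one-hand jar board on the bedside table: slide the blue brace by its orange grip fully home against its end stop so that it pens the square sweet jar against the back wall, then twist the tight brass cap anticlockwise and stop turning once its threads let go (well before a third of a turn), without pulling the jar up or tipping it. Finish still holding the cap level, clear of the jar, a centimetre or two above the open mouth, with the brace still home; do not put the cap down or let go, and leave the clock, the two cans and the upturned tumbler where they are.

Things in the scene. Friction and masses are not known exactly. Their poses are not given: they have to be found in the camera images.
- board: Wooden jar board fixed to the table, 100 mm (its x) by 236 mm (its y, -180 to +56 mm), 15 mm thick; origin on the table surface below the jar's first place (within 4 mm), z up. The jar stands on it before a fixed back wall (inner face at y = +44 mm, top 57 mm above the table). The blue brace slides along the board's +y towards the jar.
- brace (a joint): Travel of the blue brace along the board's +y, m: 0 open, 0.078 fully home at its end stop; starts at 0 to 0.012. Stays where left; sliding takes about 5 N, up to 18 N once it meets the jar. A fork with flared tips, 55 mm high above the table, that slips on the jar with 1 mm play, slides it 12 mm along to the back wall and stops it turning with the cap; it does not hold it down.
- brace_grip (a point): Centre of the top of the brace's upright orange grip block, moving with the brace: 18 mm thick along the slide, 34 mm across, top 72 mm above the table, free to pinch for 40 mm below the top. Axes as the board's: slide to +y. When home it is 94 mm (board -y) from the jar's centre.
- jar: Loose square glass jar of coloured sweets, 62 x 62 mm, rounded corners, body 66 mm high, 0.24 to 0.45 kg; origin at the centre of its underside, z up, sides along the board's within a few degrees. Round neck 34 mm wide, up to 92 mm, with two 60-degree thread ledges 44 mm across. Unbraced it turns with the cap; a cap pulled before its threads are free lifts the jar.
- jar_mouth (a point): Centre of the jar's neck top, 92 mm above the jar's underside (107 mm above the table). A 28 x 8 x 5 mm black rubber tongue stands on it, the friction seal that makes the cap tight.
- cap: Loose brass 16-sided screw cap, 52 mm across, 27 mm high, 70 g; origin at the centre of its lower edge, z up. Screwed on, that edge is 18 mm below the jar mouth, 89 mm above the table, 8 mm above the jar's shoulder. Grip its sides from above, any yaw. 0.35 N m turns it anticlockwise seen from above; it need not rise while turning. Once free it lifts straight up, 25 mm to clear the tongue.
- cap_turn (a joint): How far the cap is unscrewed relative to the jar, rad, anticlockwise from above: 0 tight (the stop clockwise), about 1.05 threads just free, over 2.1 turned too far; aim for 1.3 to 1.4. Cap and brace play eat 0.1 to 0.2 rad of the gripper's turn (turn it 1.4). Keeps its last value once the cap is off.
- clock: White box-shaped alarm clock, 85 x 150 x 73 mm, loose bystander; origin at the centre of its underside.
- can_a: Slim blue drinks can, 59 mm wide, 144 mm tall, loose bystander; origin at the centre of its underside.
- can_b: A second slim blue can, same size, loose bystander; origin at the centre of its underside.
- tumbler: Upturned clear tumbler, 76 mm wide, 90 mm tall, loose bystander standing on a paper coaster; origin at the centre of its underside.
Things that resemble listed ones, but are neither listed nor needed, are in the scene too. What is meant by the cap is not purple, and is the larger of those in its own colour.

How it is judged:
On the way, in this order (a step that is already met when the one before it is completed fails the run):
1. the brace is slid fully home around the jar while the cap is still tight (value of joint brace above 0.074 m and value of joint cap_turn below 0.25 rad), for 0.2 s.
2. the cap is unscrewed on the braced jar until the threads let go (value of joint brace above 0.074 m and value of joint cap_turn above 0.9 rad and distance between cap and jar_mouth below 0.03 m), for 0.05 s.
At the end, for the whole second after the job is handed in: The fingers hold the cap still and level, not touching the jar, its lower edge 6 to 40 mm above the mouth and within 20 mm of its axis; the brace is within 4 mm of its end stop; the jar stands upright in it on the board; clock, cans and tumbler are within 20 mm of their starts (value of joint brace above 0.074 m and z of cap in the frame of jar_mouth between 0.006 and 0.04 m and horizontal distance between cap and jar_mouth below 0.02 m and angle between cap's own z axis and vertical below 0.2 rad and linear speed of cap below 0.02 m/s and contact force between the fingers and cap above 2 N and contact force between cap and jar below 0.1 N and value of joint cap_turn above 0.9 rad and z of jar in the frame of board below 0.018 m and angle between jar's own z axis and vertical below 0.06 rad and horizontal distance between jar and board below 0.02 m and distance of each of clock, can_a, can_b, tumbler from where it was at the start of the episode below 0.02 m); the arm keeps its last pose, push and grip.
It fails at once if the jar is lifted more than 8 mm off the board or tipped (z of jar in the frame of board above 0.023 m or angle between jar's own z axis and vertical above 0.15 rad).
It fails at once if the cap is turned on past a third of a turn (value of joint cap_turn above 2.1 rad).
It fails at once if the clock, a can or the tumbler is moved more than 20 mm or tipped (distance of any of clock, can_a, can_b, tumbler from where it was at the start of the episode above 0.02 m or angle between any of clock, can_a, can_b, tumbler's own z axis and vertical above 0.2 rad).
It also fails if it takes over 48 s, if anything falls off the work surface, if the arm or the gripper's body presses on something with over 40 N, if the wrist force passes 120 N, or if a joint passes its speed limit or range.

## Working session

There is one attempt and no reset: what is moved stays moved. The work goes in short steps, Python scripts to look and compute and a tool call to move; the robot and the scene stay as the last step left them, time stands still between calls to the robot, and variables do not carry over. Pictures are saved under pics/ and viewed, at most 10 in all, crops included, and the job is handed in when it is done.

Besides the shell and the picture viewer there is one more tool, called after "Request:" by a JSON object that holds its "name" and its "arguments", one argument or row to a line. step_arm: Moves the arm, as the interface text tells. Its arguments: {"type":"object","properties":{"commands":{"type":"array","items":{"type":"array","items":{"type":"number"}}}},"required":["commands"]}

```bash
mkdir -p pics; cat > h.py <<'E'
import numpy as np, cv2
from rig import manip
def save(p,n): cv2.imwrite(f'pics/{n}.png',cv2.cvtColor(p['image'],cv2.COLOR_RGB2BGR))
def px(p,uv,z=None,r=2):
    """pixel -> world by depth median, or by intersecting plane z"""
    u,v=uv; d=np.linalg.inv(p['mtx'])@[u,v,1]; R=np.array(p['R']);t=np.array(p['t'])
    if z is None:
        w=p['range_z'][max(0,int(v)-r):int(v)+r+1,max(0,int(u)-r):int(u)+r+1]; w=w[w>0]
        return R.T@(d*np.median(w)-t)
    c=-R.T@t; k=R.T@d; return c+k*(z-c[2])/k[2]
def cloud(p,reg):
    v,u=np.nonzero(reg&(p['range_z']>0)); z=p['range_z'][v,u]
    d=np.linalg.inv(p['mtx'])@np.stack([u,v,np.ones_like(u)])*z
    return (np.array(p['R']).T@(d-np.array(p['t'])[:,None])).T
E
python3 - <<'E'
from h import *
np.set_printoptions(precision=4,suppress=True)
for c in ['scene','top']:
    p=manip.get_image(c); save(p,c+'0')
    for n in ['cap','jar','brace_grip','clock','can_a','tumbler']:
        for o in manip.outline_of(p,n)[:4]:
            if o['confidence']<.2: continue
            C=cloud(p,o['region']); print(c,n,round(o['confidence'],2),np.round(o['at']),o['region'].sum(),np.median(C,0) if len(C) else None,np.percentile(C[:,2],98) if len(C) else '')
    for n in ['cap','brace_grip','jar_mouth','board']:
        for o in manip.pinpoint(p,n)[:4]: print(c,'pt',n,round(o['confidence'],2),np.round(o['at']),px(p,o['at']))
E
```

```text
scene cap 0.95 [384. 281.] 568 [0.5231 0.1867 0.1157] 0.12012666785065196
scene cap 0.66 [337. 337.] 599 [0.6411 0.1909 0.0267] 0.03154996782376763
scene cap 0.54 [426. 295.] 258 [0.4089 0.1978 0.0196] 0.02384765324058997
scene cap 0.2 [343. 275.] 1129 [0.5213 0.0835 0.0436] 0.07369495734510857
scene jar 0.97 [379. 303.] 901 [0.5417 0.2    0.0642] 0.0850545660029848
scene jar 0.37 [433. 375.] 4663 [0.5837 0.3862 0.072 ] 0.07657510986770266
scene brace_grip 0.9 [344. 276.] 1012 [0.5218 0.0833 0.0446] 0.07365113675186549
scene clock 0.73 [431. 376.] 4537 [0.5844 0.3872 0.0721] 0.07659546902794066
scene clock 0.57 [385. 282.] 590 [0.5234 0.1864 0.1156] 0.12009805904125784
scene can_a 0.86 [212. 213.] 1345 [ 0.6652 -0.2561  0.0895] 0.14676359666084923
scene can_a 0.74 [209. 167.] 695 [ 0.6042 -0.3929  0.1243] 0.14790701622578614
scene can_a 0.34 [356. 294.] 3330 [0.5341 0.1028 0.0196] 0.07143552675757016
scene tumbler 0.65 [281. 168.] 1079 [ 0.4135 -0.3607  0.0684] 0.0968594655430805
scene pt cap 0.94 [382. 287.] [0.5354 0.1961 0.1123]
scene pt cap 0.78 [337. 342.] [0.6494 0.1986 0.0278]
[... 880 characters left out ...]
.09666766162275182
top can_a 0.79 [442. 181.] 1245 [ 0.6445 -0.2683  0.1323] 0.14707337458415648
top can_a 0.78 [505. 210.] 1482 [ 0.589  -0.3983  0.1202] 0.14692641156927777
top can_a 0.74 [275. 252.] 867 [0.5145 0.0743 0.0525] 0.07356558259217882
top tumbler 0.86 [497. 304.] 1797 [ 0.4001 -0.3735  0.0928] 0.09666549475392722
top pt cap 0.97 [221. 251.] [0.5067 0.1723 0.1173]
top pt cap 0.71 [228. 203.] [0.6251 0.176  0.0274]
top pt cap 0.52 [222. 307.] [0.4026 0.1838 0.02  ]
top pt cap 0.52 [144. 233.] [0.5508 0.3355 0.0716]
top pt brace_grip 0.67 [298. 249.] [0.5167 0.0243 0.0717]
top pt jar_mouth 0.95 [219. 244.] [0.5201 0.1768 0.1162]
top pt board 0.68 [227. 258.] [0.4936 0.1611 0.1135]
```

View pics/scene0.png

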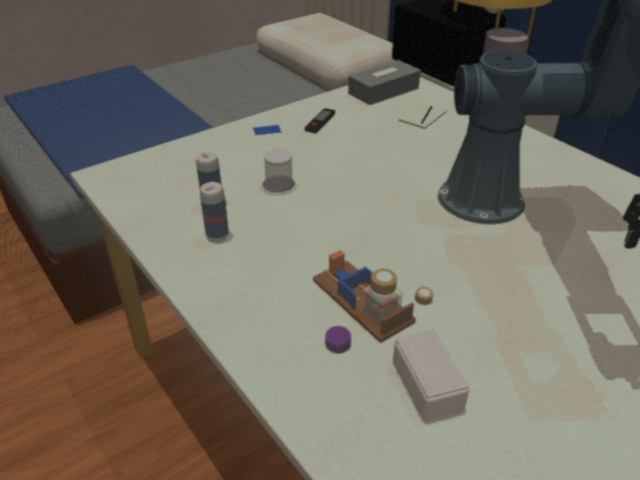

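View pics/top0.png

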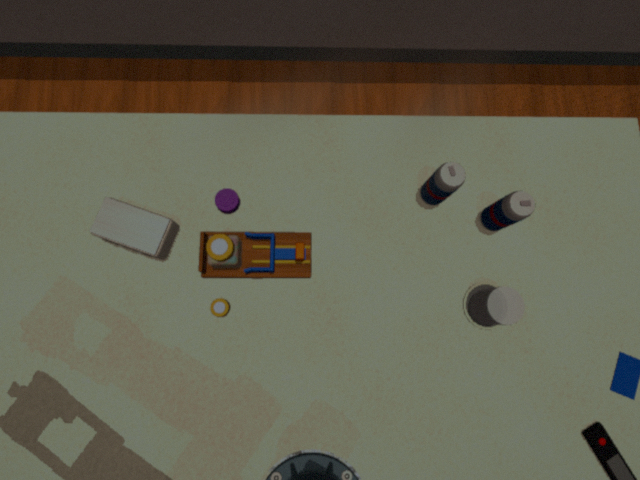

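Scene: the brass cap is on the jar at (384,280), the orange grip at (337,262), with decoys in purple (337,339) and small brass (424,295). Top: cap (220,247), grip (300,252), and the board runs left-right. Next I'll get the board yaw and grip position by colour from both views.

```bash
cat >> h.py <<'E'
np.set_printoptions(precision=4,suppress=True)
def orange(p):
    h=cv2.cvtColor(p['image'],cv2.COLOR_RGB2HSV).astype(int)
    return (h[...,0]<12)&(h[...,1]>150)&(h[...,2]>130)
def blue(p):
    h=cv2.cvtColor(p['image'],cv2.COLOR_RGB2HSV).astype(int)
    return (h[...,0]>105)&(h[...,0]<125)&(h[...,1]>150)&(h[...,2]>50)
def near(C): return C[(abs(C[:,0]-.52)<.09)&(C[:,1]>-.05)&(C[:,1]<.3)]
def rect(X): return cv2.minAreaRect((X[:,:2]*1000).astype(np.float32))
def tool():
    from scipy.spatial.transform import Rotation as Ro
    s=manip.read_state(); w,x,y,z=s['eef_rot']; M=Ro.from_quat([x,y,z,w]).as_matrix()
    return np.array(s['tool_pos']),M,s
E
python3 - <<'E'
from h import *
for c in ['scene','top']:
    p=manip.get_image(c)
    C=near(cloud(p,orange(p)));C=C[C[:,2]>.05]; T=C[C[:,2]>.068]
    print(c,'orange',len(C),len(T),T.mean(0),T.min(0),T.max(0),rect(T))
    B=near(cloud(p,blue(p)));B=B[B[:,2]>.045]; print('blue',len(B),B.min(0),B.max(0),rect(B))
    A=near(cloud(p,np.ones((480,640),bool)));W=A[(A[:,2]>.011)&(A[:,2]<.066)];print('board',rect(W))
    K=A[(A[:,2]>.112)];print('captop',len(K),K.mean(0),K.min(0),K.max(0),rect(K))
t,M,s=tool();print(t);print(M);print(s['joints'],s['finger_gap'],s['time_s'])
E
```

```text
scene orange 45 45 [0.5182 0.0259 0.0727] [0.5045 0.0186 0.0695] [0.5308 0.0342 0.076 ] ((517.6305541992188, 26.714824676513672), (26.14263343811035, 15.445555686950684), 1.9865553379058838)Traceback (most recent call last):
  File "<stdin>", line 6, in <module>
    return umr_minimum(a, axis, None, out, keepdims, initial, where)
ValueError: zero-size array to reduction operation minimum which has no identity
```

```bash
python3 - <<'E'
from h import *
for c in ['scene','top']:
    p=manip.get_image(c)
    C=near(cloud(p,orange(p))); T=C[C[:,2]>.068]
    if len(T)>3: print(c,'orange',len(C),len(T),T.mean(0),rect(T))
    A=near(cloud(p,np.ones((480,640),bool)));W=A[(A[:,2]>.011)&(A[:,2]<.02)];print('board',rect(W))
    K=A[(A[:,2]>.112)];print('captop',len(K),K.mean(0),rect(K))
    G=A[(A[:,1]<.06)&(A[:,2]>.068)];print('griptop',len(G),G.mean(0),rect(G))
t,M,s=tool();print(t);print(M);print(s['joints'],s['finger_gap'],s['time_s'])
E
```

```text
scene orange 47 47 [0.5174 0.0255 0.0723] ((517.38916015625, 23.6408748626709), (29.550283432006836, 13.998668670654297), 3.2849833965301514)
board ((517.5962524414062, 150.47059631347656), (307.8622131347656, 116.50281524658203), 85.76302337646484)
captop 384 [0.5179 0.1812 0.1169] ((517.9530639648438, 181.60719299316406), (53.341766357421875, 51.336185455322266), 59.264442443847656)
griptop 92 [0.5154 0.025  0.0719] ((514.280517578125, 24.787952423095703), (21.101551055908203, 35.02355194091797), 88.67988586425781)
board ((537.7875366210938, 147.3056640625), (304.5155944824219, 142.69351196289062), 88.82367706298828)
captop 562 [0.5161 0.1751 0.116 ] ((516.460693359375, 175.11251831054688), (50.47099304199219, 50.79158020019531), 61.896026611328125)
griptop 146 [0.5146 0.0201 0.0719] ((515.1104736328125, 20.051197052001953), (16.39580726623535, 33.759700775146484), 89.90335083007812)
[0.2323 0.526  0.2064]
[[-0.9148  0.4039  0.0001]
 [ 0.4039  0.9148 -0.    ]
 [-0.0001 -0.     -1.    ]]
[ 0.9487  0.1808  1.607  -0.0001  1.3538 -0.2063] 0.08550454945008047 1.25
```

Request:
{"name": "step_arm", "arguments": {
  "commands": [
    [100,-3.08,-2.31,0,0,0,0],
    [100,-3.08,-2.31,0,0,0,0],
    [100,-3.08,-2.31,0,0,0,0],
    [100,-3.08,-2.31,0,0,0,0],
    [100,-3.08,-2.31,0,0,0,0]
  ]
}}

```text
time_s: 1.67
tool_pos: [0.3269, 0.3567, 0.2065]
eef_rot: [0.0, 0.206, 0.979, 0.0]
ft_force: [0.9, 0.3, 0.7]
finger_gap: 0.0853
gripper_force: 0.0
```

Request:
{"name": "step_arm", "arguments": {
  "commands": [
    [100,-3.08,-2.31,0,0,0,0],
    [100,-3.08,-2.31,0,0,0,0],
    [100,-3.08,-2.31,0,0,0,0],
    [100,-3.08,-2.31,0,0,0,0],
    [100,-3.08,-2.31,0,0,0,0]
  ]
}}

```text
time_s: 2.08
tool_pos: [0.4213, 0.1886, 0.2068]
eef_rot: [0.0, 0.206, 0.978, 0.0]
ft_force: [0.5, 0.2, -0.5]
finger_gap: 0.0852
gripper_force: 0.0
```

Request:
{"name": "step_arm", "arguments": {
  "commands": [
    [100,-3.08,-2.31,0,0,0,0],
    [100,-3.08,-2.31,0,0,0,0],
    [100,-3.08,-2.31,0,0,0,0],
    [100,-3.08,-2.31,0,0,0,0],
    [100,-3.08,-2.31,0,0,0,0]
  ]
}}

```text
time_s: 2.5
tool_pos: [0.5156, 0.0205, 0.2066]
eef_rot: [0.0, 0.207, 0.978, 0.0]
ft_force: [1.1, -0.3, -0.7]
finger_gap: 0.0855
gripper_force: 0.0
```

Request:
{"name": "step_arm", "arguments": {
  "commands": [
    [100,0,0,0,0,0,-0.1025],
    [100,0,0,0,0,0,-0.1025],
    [100,0,0,0,0,0,-0.1025],
    [100,0,0,0,0,0,-0.1025],
    [100,0,0,0,0,0,0]
  ]
}}

```text
time_s: 2.92
tool_pos: [0.515, 0.0222, 0.2064]
eef_rot: [-0.0, 0.001, 1.0, 0.0]
ft_force: [0.4, -0.5, 0.7]
finger_gap: 0.0852
gripper_force: 0.0
```

```bash
cat > look.py <<'E'
from h import *
import sys
t,M,s=tool();print(t,s['time_s'],s['finger_gap']);print(M);print(s['joints'])
p=manip.get_image('wrist'); save(p,sys.argv[1])
print('cam',-np.array(p['R']).T@np.array(p['t']))
A=near(cloud(p,np.ones((480,640),bool)))
C=near(cloud(p,orange(p))); G=C[(C[:,2]>.066)&(C[:,2]<.08)]
if len(G)>9: print('grip',len(G),np.median(G,0),rect(G))
K=A[(A[:,2]>.110)&(A[:,2]<.122)&(A[:,1]>.12)]
if len(K)>9: print('cap',len(K),K.mean(0),np.median(K[:,2]),cv2.minEnclosingCircle((K[:,:2]*1000).astype(np.float32)))
B=near(cloud(p,blue(p)));B=B[(B[:,2]>.045)&(B[:,2]<.062)]
if len(B)>9: print('blue',len(B),B.mean(0),rect(B))
for n in ['brace_grip','cap','jar_mouth']:
    for o in manip.pinpoint(p,n)[:2]: print(n,round(o['confidence'],2),np.round(o['at']),px(p,o['at']))
E
python3 look.py wrist1
```

```text
[0.515  0.0222 0.2064] 2.9167 0.08522995452446713
[[-1.      0.0027 -0.    ]
 [ 0.0027  1.      0.    ]
 [ 0.      0.     -1.    ]]
[-0.1874  0.0468  1.7548  0.      1.34   -1.7556]
cam [0.4362 0.0222 0.3743]
cap 3830 [0.5125 0.1752 0.1163] 0.11653652043045594 ((514.0811157226562, 176.71290588378906), 26.47411346435547)
blue 1214 [0.5099 0.0958 0.0552] ((512.614501953125, 106.29638671875), (60.45258712768555, 83.25366973876953), 89.03275299072266)
brace_grip 0.91 [318. 219.] [0.5142 0.024  0.0727]
cap 0.95 [491.  84.] [0.402  0.1813 0.0209]
cap 0.76 [508. 222.] [0.5055 0.1641 0.1166]
```

View picture.

View pics/wrist1.png

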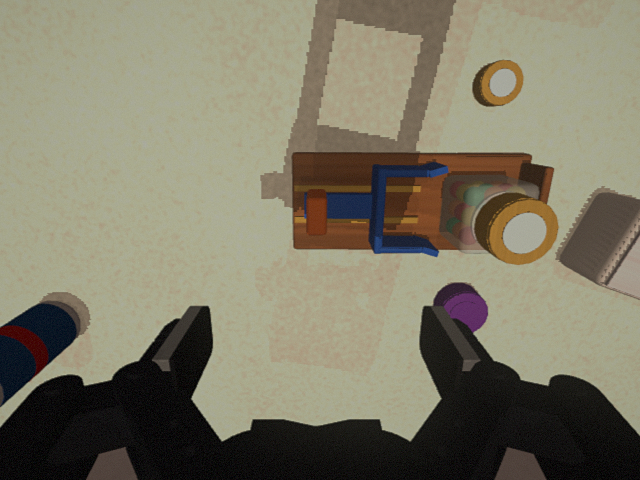

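The wrist view puts the grip at (316,212), straight under the TCP, with the fork crossbar at column 378. The fingers must be half-closed before they go down beside it. The board yaw is about 0.

Request:
{"name": "step_arm", "arguments": {
  "commands": [
    [45,0,0,2.2,0,0,0],
    [45,0,0,2.2,0,0,0],
    [45,0,0,2.2,0,0,0],
    [45,0,0,2.2,0,0,0],
    [45,0,0,2.2,0,0,0]
  ]
}}

```text
time_s: 3.53
tool_pos: [0.515, 0.0226, 0.0956]
eef_rot: [0.0, 0.004, 1.0, -0.0]
ft_force: [-0.3, 0.4, 1.0]
finger_gap: 0.0385
gripper_force: 0.0
```

```bash
python3 look.py wrist2; python3 - <<'E'
from h import *
p=manip.get_image('wrist'); h=cv2.cvtColor(p['image'],cv2.COLOR_RGB2HSV); A=near(cloud(p,np.ones((480,640),bool)))
G=A[(abs(A[:,0]-.514)<.022)&(abs(A[:,1]-.022)<.02)&(A[:,2]>.066)&(A[:,2]<.08)];print(len(G),G.mean(0),rect(G))
E
```

```text
[0.515  0.0226 0.0956] 3.5333 0.03848281813660959
[[-1.      0.0075  0.0005]
 [ 0.0075  1.     -0.0001]
 [-0.0005 -0.0001 -1.    ]]
[-0.1867  0.1804  1.8506 -0.      1.11   -1.75  ]
cam [0.4361 0.0229 0.2635]
grip 1330 [0.5115 0.0225 0.0723] ((512.0272827148438, 21.474430084228516), (31.548633575439453, 16.85727310180664), 0.17741261422634125)
cap 3899 [0.5143 0.1603 0.1155] 0.1161963766785594 ((514.7579956054688, 170.22216796875), 25.307302474975586)
blue 3073 [0.5093 0.0949 0.0549] ((512.8968505859375, 106.23654174804688), (61.793216705322266, 84.2061767578125), 89.08564758300781)
brace_grip 0.77 [319. 262.] [0.5112 0.0242 0.0724]
cap 0.76 [610. 276.] [0.5023 0.1546 0.1147]
cap 0.72 [502. 360.] [0.613  0.1676 0.0241]
1725 [0.5107 0.0221 0.0719] ((512.0046997070312, 22.090930938720703), (17.9824275970459, 33.966453552246094), 89.27525329589844)
```

Request:
{"name": "step_arm", "arguments": {
  "commands": [
    [45,0.3,0,1.8,0,0,0],
    [45,0,0,1.9,0,0,0],
    [45,0,0,1.8,0,0,0],
    [0,0,0,0,0,0,0],
    [0,0,0,0,0,0,0]
  ]
}}

```text
time_s: 4.2
tool_pos: [0.5121, 0.0225, 0.0422]
eef_rot: [-0.0, 0.003, 1.0, 0.0]
ft_force: [-5.8, 1.2, -0.6]
finger_gap: 0.0157
gripper_force: 55.1
```

Request:
{"name": "step_arm", "arguments": {
  "commands": [
    [0,0,0,0,0,0,0],
    [0,0,0,0,0,0,0]
  ]
}}

```text
time_s: 4.37
tool_pos: [0.512, 0.0225, 0.0423]
eef_rot: [0.0, 0.003, 1.0, -0.0]
ft_force: [-2.7, -0.2, -3.1]
finger_gap: 0.0155
gripper_force: 59.2
```

Request:
{"name": "step_arm", "arguments": {
  "commands": [
    [0,0,0.5,0,0,0,0],
    [0,0,0.9,0,0,0,0],
    [0,0,0.9,0,0,0,0],
    [0,0,0.9,0,0,0,0],
    [0,0,0.9,0,0,0,0]
  ]
}}

```text
time_s: 4.78
tool_pos: [0.5124, 0.0626, 0.0423]
eef_rot: [0.0, 0.003, 1.0, -0.001]
ft_force: [-2.6, -5.0, -3.1]
finger_gap: 0.0156
gripper_force: 59.4
```

Request:
{"name": "step_arm", "arguments": {
  "commands": [
    [0,0,0.6,0,0,0,0],
    [0,0,0.5,0,0,0,0],
    [0,0,0.5,0,0,0,0],
    [0,0,0.4,0,0,0,0],
    [0,0,0.4,0,0,0,0]
  ]
}}

```text
time_s: 5.2
tool_pos: [0.5125, 0.0864, 0.0423]
eef_rot: [0.0, 0.003, 1.0, -0.001]
ft_force: [-2.2, -7.7, -1.9]
finger_gap: 0.0159
gripper_force: 59.4
```

Request:
{"name": "step_arm", "arguments": {
  "commands": [
    [0,0,0.3,0,0,0,0],
    [0,0,0.2,0,0,0,0]
  ]
}}

```text
time_s: 5.37
tool_pos: [0.5125, 0.0912, 0.0422]
eef_rot: [0.0, 0.003, 1.0, -0.001]
ft_force: [-2.4, -7.4, -2.3]
finger_gap: 0.0157
gripper_force: 59.4
```

Request:
{"name": "step_arm", "arguments": {
  "commands": [
    [0,0,0.2,0,0,0,0],
    [0,0,0.2,0,0,0,0],
    [0,0,0.2,0,0,0,0]
  ]
}}

```text
time_s: 5.62
tool_pos: [0.5126, 0.0963, 0.0423]
eef_rot: [0.0, 0.002, 1.0, -0.002]
ft_force: [-3.5, -19.5, -1.8]
finger_gap: 0.0154
gripper_force: 59.6
```

Request:
{"name": "step_arm", "arguments": {
  "commands": [
    [0,0,0.2,0,0,0,0],
    [0,0,0.15,0,0,0,0],
    [0,0,0,0,0,0,0]
  ]
}}

```text
time_s: 5.87
tool_pos: [0.5126, 0.0962, 0.0423]
eef_rot: [-0.0, 0.002, 1.0, -0.005]
ft_force: [-4.4, -26.4, -1.1]
finger_gap: 0.0154
gripper_force: 59.7
```

Request:
{"name": "step_arm", "arguments": {
  "commands": [
    [0,0,0.2,0,0,0,0],
    [0,0,0.2,0,0,0,0],
    [0,0,0,0,0,0,0],
    [0,0,0,0,0,0,0]
  ]
}}

```text
time_s: 6.2
tool_pos: [0.5126, 0.0964, 0.0423]
eef_rot: [-0.001, 0.002, 1.0, -0.008]
ft_force: [-7.6, -42.2, -0.4]
finger_gap: 0.0154
gripper_force: 59.8
```

Request:
{"name": "step_arm", "arguments": {
  "commands": [
    [40,0,-0.6,0,0,0,0],
    [40,0,-0.3,0,0,0,0],
    [40,0,0,0,0,0,0],
    [40,0,0,1.0,0,0,0],
    [40,0,0,-1.0,0,0,0]
  ]
}}

```text
time_s: 6.62
tool_pos: [0.5103, 0.0976, 0.0391]
eef_rot: [-0.002, 0.003, 1.0, 0.0]
ft_force: [-0.2, 0.3, -1.2]
finger_gap: 0.0345
gripper_force: 0.0
```

Request:
{"name": "step_arm", "arguments": {
  "commands": [
    [40,0,0,-3.5,0,0,0],
    [40,0,0,-4.1,0,0,0],
    [40,0,0,-4.1,0,0,0],
    [100,0,2.0,-2.5,0,0,0.117],
    [100,0,0,0,0,0,0.117]
  ]
}}

```text
time_s: 7.03
tool_pos: [0.5165, 0.1197, 0.1913]
eef_rot: [0.006, 0.121, 0.993, 0.002]
ft_force: [-0.0, -0.2, 0.4]
finger_gap: 0.0573
gripper_force: 0.0
```

Request:
{"name": "step_arm", "arguments": {
  "commands": [
    [100,0,0,0,0,0,0.117],
    [100,0,0,0,0,0,0.117],
    [100,0,0,0,0,0,0.117],
    [100,0,0,0,0,0,0.117],
    [100,0,0,0,0,0,0]
  ]
}}

```text
time_s: 7.45
tool_pos: [0.5123, 0.1178, 0.184]
eef_rot: [0.0, 0.348, 0.938, 0.0]
ft_force: [-0.1, 0.5, 0.7]
finger_gap: 0.0856
gripper_force: 0.0
```

```bash
python3 look.py wrist3; python3 - <<'E'
from h import *
for c in ['scene','top']:
    p=manip.get_image(c); A=near(cloud(p,np.ones((480,640),bool)))
    K=A[(A[:,2]>.112)&(A[:,2]<.124)&(abs(A[:,1]-.19)<.035)&(abs(A[:,0]-.515)<.035)];print(c,len(K),K.mean(0),rect(K))
E
```

```text
[0.5123 0.1178 0.184 ] 7.45 0.08557628944841049
[[-0.7579  0.6523  0.0004]
 [ 0.6523  0.7579  0.0002]
 [-0.0002  0.0004 -1.    ]]
[-0.0001  0.0919  1.7538  0.0002  1.2954 -0.8603]
cam [0.4524 0.1685 0.3519]
cap 5010 [0.5131 0.1888 0.1165] 0.11658115590294932 ((514.371337890625, 188.66712951660156), 26.236175537109375)
blue 976 [0.5    0.1633 0.0553] ((512.3192749023438, 179.87449645996094), (60.325538635253906, 80.79325866699219), 89.61569213867188)
brace_grip 0.97 [299. 244.] [0.5143 0.0973 0.0725]
cap 0.98 [392. 174.] [0.5083 0.1857 0.117 ]
cap 0.95 [439. 249.] [0.6149 0.1834 0.0278]
scene 390 [0.5187 0.1921 0.1167] ((517.3673706054688, 190.8028564453125), (52.9185791015625, 50.167747497558594), 50.2679328918457)
top 391 [0.5108 0.19   0.1159] ((509.3611755371094, 190.77490234375), (51.49271011352539, 33.643978118896484), 59.60983657836914)
```

View pics/wrist3.png

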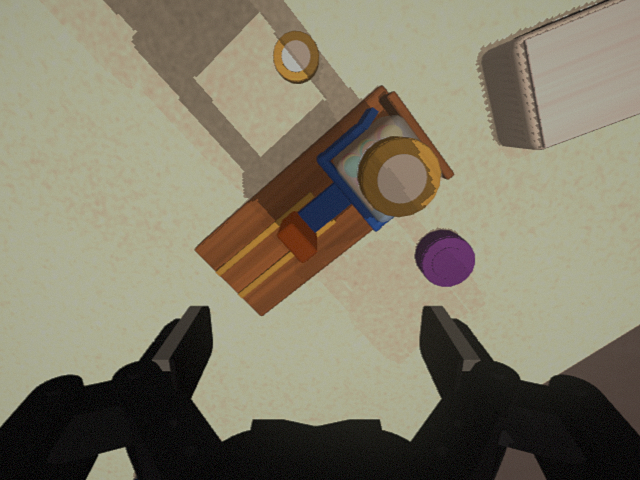

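The fork now encloses the jar, and the cap is at (400,176). I'll go over it with the gripper open.

Request:
{"name": "step_arm", "arguments": {
  "commands": [
    [100,2.3,2.75,0,0,0,0],
    [100,2.25,2.75,0,0,0,0],
    [100,0,0,3.2,0,0,0],
    [100,0,0,0,0,0,0]
  ]
}}

```text
time_s: 8.08
tool_pos: [0.5105, 0.1894, 0.1471]
eef_rot: [-0.003, 0.345, 0.939, -0.002]
ft_force: [-1.1, -0.8, -1.3]
finger_gap: 0.0854
gripper_force: 0.0
```

```bash
python3 look.py wrist4 | grep -v brace_g
```

```text
[0.5105 0.1894 0.1471] 8.0833 0.08539450535237725
[[-0.7623  0.6472 -0.0067]
 [ 0.6472  0.7623 -0.0009]
 [ 0.0046 -0.005  -1.    ]]
[ 0.1372  0.1796  1.7345  0.0001  1.2343 -0.7297]
cam [0.4515 0.2399 0.3154]
grip 339 [0.5136 0.0973 0.0718] ((513.1228637695312, 96.15965270996094), (17.496883392333984, 33.47627258300781), 87.05854034423828)
cap 5645 [0.5129 0.1901 0.1164] 0.11659277697299147 ((514.186767578125, 188.93722534179688), 26.183176040649414)
blue 600 [0.4806 0.1771 0.0553] ((512.9168701171875, 179.83389282226562), (60.40703201293945, 83.721435546875), 88.3403549194336)
cap 0.96 [232. 119.] [0.4043 0.1922 0.0206]
cap 0.9 [391. 313.] [0.6157 0.1865 0.0275]
```

View pics/wrist4.png

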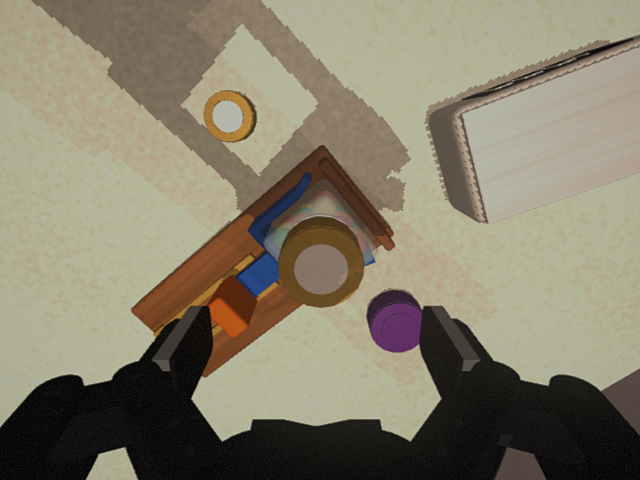

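The cap is centred between the fingers at (320,262). I'll lower onto it.

Request:
{"name": "step_arm", "arguments": {
  "commands": [
    [100,0,0,2.0,0,0,0],
    [100,0,0,2.0,0,0,0],
    [100,0,0,1.6,0,0,0],
    [100,0,0,0.8,0,0,0],
    [100,0,0,0,0,0,0]
  ]
}}

```text
time_s: 8.7
tool_pos: [0.5131, 0.1875, 0.0866]
eef_rot: [-0.001, 0.347, 0.938, -0.0]
ft_force: [-0.5, -0.7, -0.0]
finger_gap: 0.0853
gripper_force: 0.0
```

Request:
{"name": "step_arm", "arguments": {
  "commands": [
    [68,0.1,0.2,0.2,0,0,0],
    [68,0,0,0,0,0,0],
    [0,0,0,0,0,0,0],
    [0,0,0,0,0,0,0],
    [0,0,0,0,0,0,0]
  ]
}}

```text
time_s: 9.12
tool_pos: [0.5149, 0.1881, 0.091]
eef_rot: [0.001, 0.346, 0.938, -0.002]
ft_force: [-28.6, -19.7, 49.4]
finger_gap: 0.03
gripper_force: 66.4
```

Request:
{"name": "step_arm", "arguments": {
  "commands": [
    [0,0,0,0,0,0,0],
    [0,0,0,0,0,0,0]
  ]
}}

```text
time_s: 9.28
tool_pos: [0.5147, 0.188, 0.0912]
eef_rot: [0.001, 0.346, 0.938, -0.002]
ft_force: [-20.7, -16.4, 41.5]
finger_gap: 0.0295
gripper_force: 62.7
```

The gap of 30 mm with an upward force is wrong for a 52 mm cap, so I'll look.

```bash
python3 - <<'E'
from h import *
t,M,s=tool();print(t,s['finger_gap'],s['ft_force'],s['wrist_torque'])
p=manip.get_image('wrist');a=p['image'][150:480,120:520]
q=manip.get_image('scene');b=cv2.resize(q['image'][225:335,310:443],(400,330),interpolation=cv2.INTER_CUBIC)
cv2.imwrite('pics/g1.png',cv2.cvtColor(np.hstack([a,b]),cv2.COLOR_RGB2BGR))
E
```

```text
[0.5147 0.188  0.0912] 0.02953487596522792 [-20.7133 -16.4209  41.4869] [-2.0848  2.9964  0.0016]
```

View pics/g1.png

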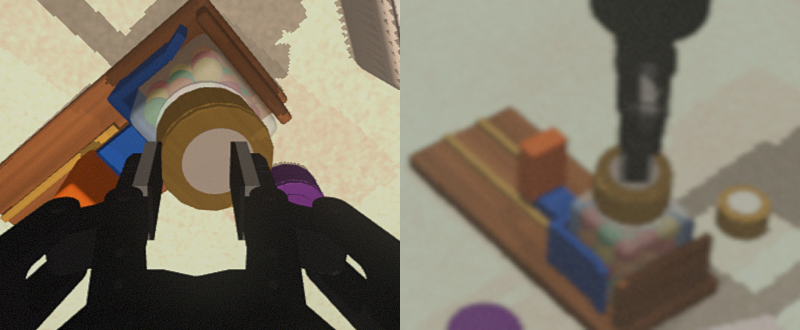

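The wrist crop shows the cap at (210,155) with the right finger at (240,170) drawn over its disc. I'll check heights with the depth readings and projections.

```bash
python3 - <<'E'
from h import *
t,M,s=tool()
p=manip.get_image('wrist');R=np.array(p['R']);T=np.array(p['t']);K=p['mtx']
print(K[0,0],'axis',R[2])
def pj(X): c=K@(R@X+T); return c[:2]/c[2]
for b in (0,.013): print(b,[pj(t+M@np.array([dx,sy*s['finger_gap']/2,-b])).round() for sy in(-1,1) for dx in (.011,-.011)])
X=lambda u,v: px(p,(u,v),r=1)
for u,v in [(330,310),(290,260),(350,260),(300,300),(360,300),(360,320),(357,350),(365,380),(260,320),(270,370),(268,295),(245,300),(300,340)]:
    w=X(u,v); print((u,v),w,'tool',M.T@(w-t))
q=manip.get_image('scene');A=near(cloud(q,np.ones((480,640),bool)))
for c,r in [(377,278),(386,270),(392,281),(380,290)]: print(c,r,px(q,(c,r),r=0))
E
```

```text
359.9948554738531 axis [ 0.2329 -0.2029 -0.9511]
0 [array([287., 265.]), array([288., 305.]), array([346., 265.]), array([345., 305.])]
0.013 [array([285., 276.]), array([287., 317.]), array([349., 276.]), array([347., 317.])]
(330, 310) [0.517  0.1935 0.1197] tool [ 0.0016  0.0056 -0.0286]
(290, 260) [0.4927 0.1903 0.1024] tool [ 0.0182 -0.0125 -0.0113]
(350, 260) [0.5053 0.2143 0.1177] tool [ 0.0241  0.0138 -0.0267]
(300, 300) [0.5044 0.1873 0.1212] tool [ 0.0072 -0.0073 -0.03  ]
(360, 300) [0.517  0.2087 0.1295] tool [ 0.0115  0.0171 -0.0384]
(360, 320) [0.5162 0.2071 0.1441] tool [ 0.0111  0.0154 -0.053 ]
(357, 350) [0.5224 0.2002 0.1491] tool [ 0.0019  0.0141 -0.058 ]
(365, 380) [0.5269 0.1987 0.1594] tool [-0.0026  0.0158 -0.0682]
(260, 320) [0.4926 0.18   0.1448] tool [ 0.0114 -0.0206 -0.0536]
(270, 370) [0.5057 0.1744 0.1547] tool [-0.0023 -0.0163 -0.0635]
(268, 295) [0.4929 0.18   0.1245] tool [ 0.0112 -0.0203 -0.0333]
(245, 300) [0.5123 0.1231 0.0297] tool [-0.0402 -0.0507  0.0618]
(300, 340) [0.5193 0.1742 0.121 ] tool [-0.0126 -0.0075 -0.0297]
377 278 [0.5359 0.1794 0.1236]
386 270 [0.5581 0.2246 0.1874]
392 281 [0.5284 0.2138 0.1364]
380 290 [0.5468 0.2019 0.114 ]
```

Depth puts the finger tips about 30 mm behind the reported TCP, so the fingers closed on top of the cap. I'll unload, open and re-check.

Request:
{"name": "step_arm", "arguments": {
  "commands": [
    [0,0,0,-0.6,0,0,0],
    [100,0,0,-0.6,0,0,0],
    [100,0,0,-1.4,0,0,0],
    [100,0,0,0,0,0,0],
    [100,0,0,0,0,0,0]
  ]
}}

```text
time_s: 9.9
tool_pos: [0.5154, 0.1907, 0.1128]
eef_rot: [0.001, 0.347, 0.938, 0.001]
ft_force: [-0.1, 0.4, 0.6]
finger_gap: 0.0661
gripper_force: 0.0
```

```bash
python3 look.py wrist5 | grep -v brace_g; python3 - <<'E'
from h import *
t,M,s=tool()
p=manip.get_image('wrist')
a=p['image'][150:450,100:540]
A=cloud(p,np.ones((480,640),bool)); L=(A-t)@M
g=L[(abs(L[:,0])<.014)&(abs(abs(L[:,1])-.047)<.012)&(L[:,2]<.0)]
print(t,s['finger_gap'],'tip tool z pct',np.percentile(g[:,2],[50,90,98,100]) if len(g) else 0)
for sg in(-1,1):
    f=g[g[:,1]*sg>0]; print(sg,len(f),f[f[:,2].argsort()[-5:]])
q=manip.get_image('scene');b=cv2.resize(q['image'][225:325,310:443],(399,300),interpolation=cv2.INTER_CUBIC)
cv2.imwrite('pics/g2.png',cv2.cvtColor(np.hstack([a[:,:400],b]),cv2.COLOR_RGB2BGR))
E
```

```text
[0.5154 0.1907 0.1128] 9.9 0.0661108385457347
[[-0.7598  0.6501  0.0034]
 [ 0.6501  0.7598  0.0005]
 [-0.0022  0.0026 -1.    ]]
[ 0.1383  0.2258  1.7558  0.      1.1565 -0.7248]
cam [0.4549 0.2412 0.2806]
grip 49 [0.4973 0.0924 0.0716] ((497.1189270019531, 92.89832305908203), (2.9315433502197266, 11.711796760559082), 12.199490547180176)
cap 7822 [0.5116 0.1902 0.1164] 0.11657083813730668 ((513.01708984375, 188.9232177734375), 26.244670867919922)
blue 809 [0.4812 0.1783 0.0553] ((512.7933349609375, 179.7003936767578), (60.18186569213867, 83.70113372802734), 88.52230834960938)
cap 0.89 [310. 269.] [0.5051 0.1952 0.117 ]
cap 0.84 [396. 329.] [0.5385 0.214  0.1498]
[0.5138 0.1906 0.1107] 0.08553038375099149 tip tool z pct [-0.0851 -0.0521 -0.0429 -0.037 ]
-1 8451 [[ 0.0023 -0.0438 -0.038 ]
 [-0.0071 -0.0438 -0.038 ]
 [-0.0052 -0.0436 -0.038 ]
 [-0.0049 -0.0436 -0.0378]
 [ 0.0022 -0.044  -0.037 ]]
1 9274 [[-0.007   0.0423 -0.0383]
 [-0.0004  0.0421 -0.0382]
 [-0.0004  0.0426 -0.0382]
 [ 0.0034  0.0424 -0.0377]
 [ 0.0029  0.0425 -0.0375]]
```

View pics/g2.png

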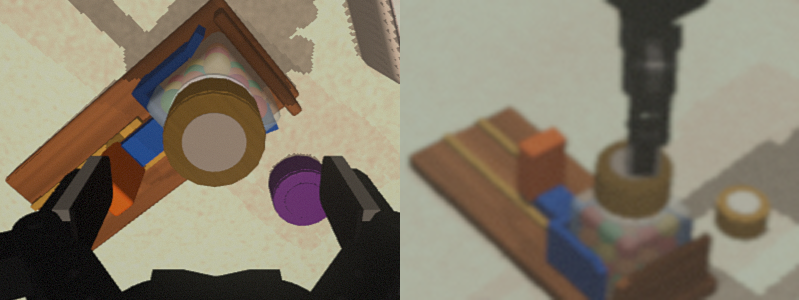

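After opening, the cap is intact and centred (z top 0.1164). The tips measure TCP −37 mm when open, so I'll descend to TCP z ≈ 0.062.

Request:
{"name": "step_arm", "arguments": {
  "commands": [
    [100,0,0,1.5,0,0,0],
    [100,0,0,1.5,0,0,0],
    [100,0,0,1.3,0,0,0],
    [100,0,0,0.5,0,0,0],
    [100,0,0,0,0,0,0]
  ]
}}

```text
time_s: 10.62
tool_pos: [0.5128, 0.1903, 0.0616]
eef_rot: [-0.002, 0.347, 0.938, -0.001]
ft_force: [0.4, -0.1, 1.1]
finger_gap: 0.0856
gripper_force: 0.0
```

```bash
python3 look.py wrist6 | grep -v brace_g; python3 - <<'E'
from h import *
t,M,s=tool()
p=manip.get_image('wrist')
A=cloud(p,np.ones((480,640),bool)); L=(A-t)@M
g=L[(abs(L[:,0])<.014)&(abs(abs(L[:,1])-.047)<.008)&(L[:,2]<-.02)&(A[:,2]>.08)]
for sg in(-1,1):
    f=g[g[:,1]*sg>0]; f=f[f[:,2].argsort()];print(sg,len(f),f[-3:], 'z',t[2]-f[-1,2])
cv2.imwrite('pics/g3.png',cv2.cvtColor(p['image'][100:480,60:580],cv2.COLOR_RGB2BGR))
E
```

```text
[0.5128 0.1903 0.0616] 10.6167 0.08556123019527881
[[-0.7598  0.6501 -0.0035]
 [ 0.6501  0.7598 -0.0005]
 [ 0.0024 -0.0027 -1.    ]]
[ 0.1383  0.2984  1.7848 -0.      1.0619 -0.7247]
cam [0.4534 0.241  0.2297]
grip 216 [0.5221 0.1025 0.0717] ((521.9927978515625, 101.56790924072266), (7.877110004425049, 17.25584602355957), 73.22795104980469)
cap 16350 [0.5107 0.191  0.1164] 0.11657070610097091 ((507.4536437988281, 194.24034118652344), 56.66482162475586)
blue 1484 [0.4778 0.1779 0.055 ] ((476.59075927734375, 180.42041015625), (12.70993423461914, 60.94941711425781), 7.244006156921387)
cap 0.98 [412. 366.] [0.6105 0.1898 0.0276]
cap 0.89 [196. 111.] [0.4049 0.1955 0.0207]
-1 6849 [[ 0.0033 -0.0436 -0.0382]
 [ 0.0046 -0.0435 -0.038 ]
 [-0.0009 -0.0438 -0.0373]] z 0.10160150435471085
1 7246 [[ 0.0001  0.0421 -0.0383]
 [-0.0017  0.0422 -0.0383]
 [-0.001   0.0423 -0.038 ]] z 0.10228845165212196
```

View pics/g3.png

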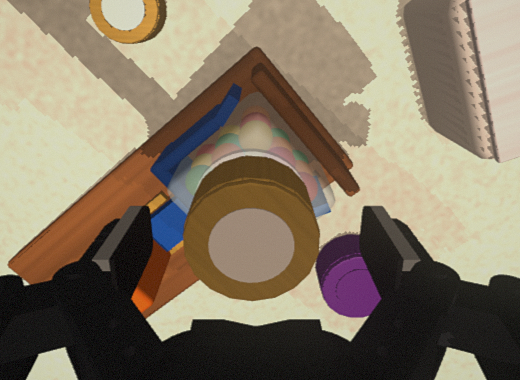

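The fingers flank the cap, centre (250,240) in the crop, with tips near z 0.10. I'll lower 4 mm more and close.

Request:
{"name": "step_arm", "arguments": {
  "commands": [
    [100,0,0,0.4,0,0,0],
    [68,0,0,0,0,0,0],
    [0,0,0,0,0,0,0],
    [0,0,0,0,0,0,0],
    [0,0,0,0,0,0,0]
  ]
}}

```text
time_s: 11.28
tool_pos: [0.5141, 0.1901, 0.0597]
eef_rot: [-0.0, 0.346, 0.938, -0.0]
ft_force: [-2.4, -3.8, 3.4]
finger_gap: 0.051
gripper_force: 62.2
```

Request:
{"name": "step_arm", "arguments": {
  "commands": [
    [0,0,0,0,0,0,0],
    [0,0,0,0,0,0,0]
  ]
}}

```text
time_s: 11.45
tool_pos: [0.5141, 0.1901, 0.0597]
eef_rot: [-0.0, 0.347, 0.938, -0.0]
ft_force: [-2.9, -4.0, 5.2]
finger_gap: 0.0506
gripper_force: 62.4
```

Request:
{"name": "step_arm", "arguments": {
  "commands": [
    [0,0,0,0,0,0,-0.06],
    [0,0,0,0,0,0,-0.09],
    [0,0,0,0,0,0,-0.09],
    [0,0,0,0,0,0,-0.09],
    [0,0,0,0,0,0,-0.09]
  ]
}}

```text
time_s: 11.87
tool_pos: [0.5145, 0.1903, 0.0598]
eef_rot: [0.0, 0.142, 0.99, -0.0]
ft_force: [-2.4, -2.2, 4.1]
finger_gap: 0.051
gripper_force: 63.4
```

Request:
{"name": "step_arm", "arguments": {
  "commands": [
    [0,0,0,0,0,0,-0.09],
    [0,0,0,0,0,0,-0.09],
    [0,0,0,0,0,0,-0.09],
    [0,0,0,0,0,0,-0.09],
    [0,0,0,0,0,0,-0.09]
  ]
}}

```text
time_s: 12.28
tool_pos: [0.5143, 0.1902, 0.0598]
eef_rot: [0.0, -0.083, 0.997, -0.0]
ft_force: [-2.5, -2.7, 4.4]
finger_gap: 0.0508
gripper_force: 63.4
```

Request:
{"name": "step_arm", "arguments": {
  "commands": [
    [0,0,0,0,0,0,-0.09],
    [0,0,0,0,0,0,-0.09],
    [0,0,0,0,0,0,-0.09],
    [0,0,0,0,0,0,-0.09],
    [0,0,0,0,0,0,-0.09]
  ]
}}

```text
time_s: 12.7
tool_pos: [0.5142, 0.1901, 0.0597]
eef_rot: [-0.0, -0.303, 0.953, -0.0]
ft_force: [-3.5, -3.7, 5.9]
finger_gap: 0.0507
gripper_force: 63.4
```

Request:
{"name": "step_arm", "arguments": {
  "commands": [
    [0,0,0,0,0,0,-0.08],
    [0,0,0,0,0,0,0],
    [0,0,0,0,0,0,0]
  ]
}}

```text
time_s: 12.95
tool_pos: [0.5142, 0.1901, 0.0596]
eef_rot: [-0.0, -0.339, 0.941, -0.0]
ft_force: [-2.5, -3.6, 4.9]
finger_gap: 0.0507
gripper_force: 63.4
```

```bash
python3 - <<'E'
from h import *
t,M,s=tool();print(t,s['ft_force'],s['wrist_torque'],s['joints'])
p=manip.get_image('wrist');cv2.imwrite('pics/g4.png',cv2.cvtColor(p['image'],cv2.COLOR_RGB2BGR))
E
```

```text
[0.5142 0.1901 0.0596] [-2.4669 -3.5562  4.853 ] [-0.6271  0.4637 -0.1787] [ 0.1379  0.3019  1.7852 -0.0005  1.0547 -2.1234]
```

View pics/g4.png

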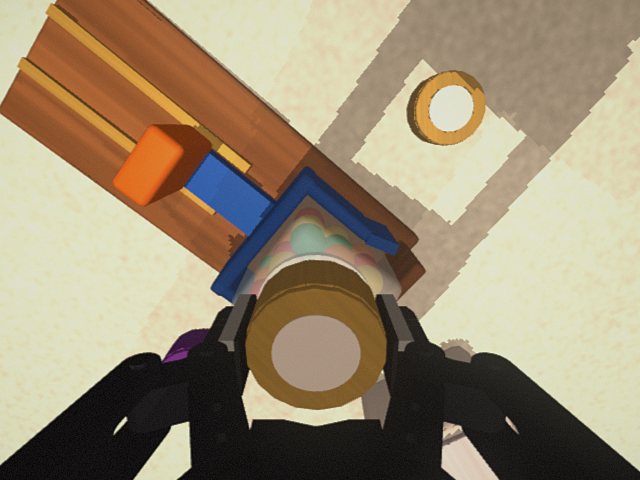

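The cap is gripped at (316,352), the jar is square in the fork, and the brace is home. I'll test-lift gently.

Request:
{"name": "step_arm", "arguments": {
  "commands": [
    [0,0,0,-0.2,0,0,0],
    [0,0,0,-0.2,0,0,0],
    [0,0,0,0,0,0,0]
  ]
}}

```text
time_s: 13.25
tool_pos: [0.5135, 0.1905, 0.0628]
eef_rot: [-0.001, -0.339, 0.941, 0.0]
ft_force: [-1.9, -3.3, -3.8]
finger_gap: 0.0508
gripper_force: 64.1
```

```bash
cat > ck.py <<'E'
from h import *
t,M,s=tool();print(t,s['ft_force'],s['finger_gap'],s['time_s'])
p=manip.get_image('wrist');A=near(cloud(p,np.ones((480,640),bool)))
Cm=(abs(A[:,0]-t[0])<.012)&(abs(A[:,1]-t[1])<.012)&(A[:,2]>.09)&(A[:,2]<.16)
K=A[Cm];print('captop',len(K),np.median(K[:,2]))
W=A[(A[:,2]>.05)&(A[:,2]<.09)&(abs(A[:,1]-.19)<.045)&(abs(A[:,0]-.513)<.036)];print('jar surf z hist',np.histogram(W[:,2],np.arange(.05,.092,.003)))
q=manip.get_image('wrist');cv2.imwrite('pics/last.png',cv2.cvtColor(q['image'],cv2.COLOR_RGB2BGR))
E
python3 ck.py
```

```text
[0.5135 0.1905 0.0628] [-1.9493 -3.3329 -3.8001] 0.050792457456909856 13.25
captop 3822 0.12028261014031114
jar surf z hist (array([ 282, 2763,  780,  179,  187,  201,  198,  223,  657, 1163, 2332,
        573,  327]), array([0.05 , 0.053, 0.056, 0.059, 0.062, 0.065, 0.068, 0.071, 0.074,
       0.077, 0.08 , 0.083, 0.086, 0.089]))
```

Request:
{"name": "step_arm", "arguments": {
  "commands": [
    [0,0,0,-0.2,0,0,0],
    [0,0,0,-0.2,0,0,0],
    [0,0,0,0,0,0,0]
  ]
}}

```text
time_s: 13.6
tool_pos: [0.5149, 0.1908, 0.0683]
eef_rot: [0.001, -0.339, 0.941, -0.0]
ft_force: [-0.2, -1.0, -1.2]
finger_gap: 0.0509
gripper_force: 64.4
```

```bash
python3 ck.py
```

```text
[0.5149 0.1908 0.0683] [-0.2031 -0.9842 -1.2316] 0.05090855000309675 13.6
captop 3788 0.12579654439756913
jar surf z hist (array([ 261, 2590,  792,  169,  175,  192,  192,  194,  689, 1352, 2200,
       1072,  342]), array([0.05 , 0.053, 0.056, 0.059, 0.062, 0.065, 0.068, 0.071, 0.074,
       0.077, 0.08 , 0.083, 0.086, 0.089]))
```

Only the cap's weight is on the tool now and the jar shoulder stayed at 0.081, so the cap is free. I'll lift to about 16 mm above the mouth.

Request:
{"name": "step_arm", "arguments": {
  "commands": [
    [0,0,0,-0.5,0,0,0],
    [0,0,0,-0.5,0,0,0],
    [0,0,0,-0.5,0,0,0],
    [0,0,0,-0.5,0,0,0],
    [0,0,0,-0.5,0,0,0]
  ]
}}

```text
time_s: 14.12
tool_pos: [0.5146, 0.1906, 0.0934]
eef_rot: [0.001, -0.339, 0.941, -0.0]
ft_force: [-0.0, 0.2, -1.1]
finger_gap: 0.0508
gripper_force: 64.4
```

Request:
{"name": "step_arm", "arguments": {
  "commands": [
    [0,0,0,0,0,0,0],
    [0,0,0,0,0,0,0],
    [0,0,0,0,0,0,0],
    [0,0,0,0,0,0,0]
  ]
}}

```text
time_s: 14.45
tool_pos: [0.5139, 0.1905, 0.0921]
eef_rot: [-0.0, -0.339, 0.941, 0.0]
ft_force: [0.2, -0.0, 0.2]
finger_gap: 0.0506
gripper_force: 64.4
```

```bash
python3 ck.py; python3 - <<'E'
from h import *
q=manip.get_image('scene');b=cv2.resize(q['image'][215:325,310:443],(532,440),interpolation=cv2.INTER_CUBIC)
cv2.imwrite('pics/end.png',cv2.cvtColor(b,cv2.COLOR_RGB2BGR))
E
```

```text
[0.5139 0.1905 0.0921] [ 0.1549 -0.031   0.1504] 0.05062380049384289 14.45
captop 3820 0.14954992955490692
jar surf z hist (array([ 187, 2054,  715,  122,  128,  119,  136,  148,  556, 1237, 1882,
       1515,  331]), array([0.05 , 0.053, 0.056, 0.059, 0.062, 0.065, 0.068, 0.071, 0.074,
       0.077, 0.08 , 0.083, 0.086, 0.089]))
```

View pics/end.png

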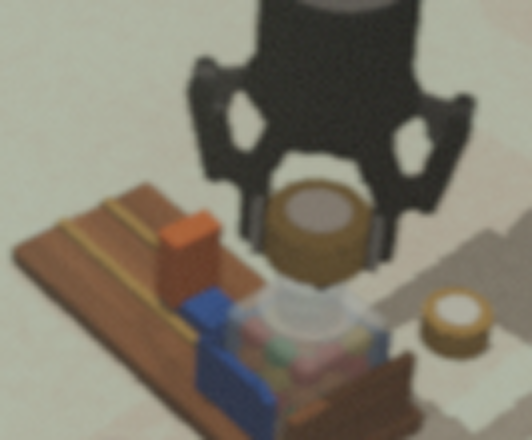

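The cap, at (318,232), is held level above the open neck at (310,305). The jar is upright and the brace is home. Cap top at 0.1496 puts its lower edge at about 0.1225, 15 mm above the mouth.

```bash
python3 -c "
from rig import manip
print(manip.finish_job())"
```

```text
the job is handed in; nothing more can be done
None
```

I've handed the job in at about 14.5 s of the 48 s allowed: brace home, cap turned about 1.4 rad and held level about 15 mm above the open mouth, jar upright in the brace; on the first try the fingers closed on top of the cap and pressed it down with about 50 N, so I reopened and regripped. No verdict came back from the hand-in, and I didn't re-measure the clock, cans or tumbler at the end.

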